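# Sort the stripped engine parts into their bins

## Task

Sort the loose spring, the loose bolt and the loose round bronze bush that stand about in front of the three steel bins into those bins, each into the bin that already holds a part of its own kind. Stand each one upright on the floor of its bin (the bolt on its head), with the part that is already there left standing in the same bin, and leave the other parts on the worktop where they are, standing as they are.

Things in the scene. Friction and masses are not known exactly. Their poses are not given: they have to be found in the camera images.
- spring_mid (a point): Loose valve spring, dark steel coil, 31 diameter x 45 mm high, solid to the fingers. It stands on the worktop at the robot's right, in front of the bins, among other parts. This point is its centre, half-way up; z runs up its axis.
- bolt_mid (a point): Loose hex bolt standing upright on its head: head 20 x 23 mm and about 8 high at the bottom, shank 12 diameter, 68 high in all. It stands on the worktop at the robot's right, in front of the bins, among other parts. This point is its centre, half-way up; z runs up its axis.
- bush_mid (a point): Loose plain round bronze bush (short tube), 30 diameter x 22 mm high. It stands on the worktop at the robot's right, in front of the bins, among other parts. This point is its centre, half-way up; z runs up its axis.
- bin_springs: Bin with the sample spring in it. One of three alike shallow open steel bins, fixed to the worktop at the robot's right and told apart only by the sample part in them: 116 (x) x 94 (y) mm outside, 28 high, walls and floor 3 thick, so inside 110 x 88 mm. Origin: centre of the underside, the floor's top 3 mm above it; z up, x along the longer side, away from the robot; a small card holder is on the near (-x) face.
- bin_bolts: Bin with the sample bolt in it. One of three alike shallow open steel bins, fixed to the worktop at the robot's right and told apart only by the sample part in them: 116 (x) x 94 (y) mm outside, 28 high, walls and floor 3 thick, so inside 110 x 88 mm. Origin: centre of the underside, the floor's top 3 mm above it; z up, x along the longer side, away from the robot; a small card holder is on the near (-x) face.
- bin_bushes: Bin with the sample bronze bush in it. One of three alike shallow open steel bins, fixed to the worktop at the robot's right and told apart only by the sample part in them: 116 (x) x 94 (y) mm outside, 28 high, walls and floor 3 thick, so inside 110 x 88 mm. Origin: centre of the underside, the floor's top 3 mm above it; z up, x along the longer side, away from the robot; a small card holder is on the near (-x) face.
- spring_sample_mid (a point): Sample spring, 31 diameter x 45 mm high. It stands in the far (+x) half of its bin from the start, loose, and shows what that bin is for. This point is its centre, half-way up. Left of the bins and loose parts (from y = -0.11 m on) stands a closed wire basket 220 mm high, behind the bins (from x = 0.66 m on) a drawer unit 156 mm high.
- bolt_sample_mid (a point): Sample hex bolt standing on its head, head 16 x 19 mm, 52 high. It stands in the far (+x) half of its bin from the start, loose, and shows what that bin is for. This point is its centre, half-way up. Left of the bins and loose parts (from y = -0.11 m on) stands a closed wire basket 220 mm high, behind the bins (from x = 0.66 m on) a drawer unit 156 mm high.
- bush_sample_mid (a point): Sample round bronze bush, 30 diameter x 22 mm high. It stands in the far (+x) half of its bin from the start, loose, and shows what that bin is for. This point is its centre, half-way up. Left of the bins and loose parts (from y = -0.11 m on) stands a closed wire basket 220 mm high, behind the bins (from x = 0.66 m on) a drawer unit 156 mm high.
- piston_pin_mid (a point): Smooth pale steel piston pin, a standing tube 26 diameter x 60 mm high. A loose bystander, in front of the bins or on the far side of the wire basket; leave it. This point is its centre, half-way up.
- bearing_mid (a point): Dark ball bearing lying flat, 52 diameter x 15 mm high. A loose bystander, in front of the bins or on the far side of the wire basket; leave it. This point is its centre, half-way up.
- nut_mid (a point): Bronze-coloured hex nut lying flat, 24 x 28 x 12 mm high. A loose bystander, in front of the bins or on the far side of the wire basket; leave it. This point is its centre, half-way up.
- hex_sleeve_mid (a point): Grey hexagonal sleeve standing, 30 x 35 x 42 mm high. A loose bystander, in front of the bins or on the far side of the wire basket; leave it. This point is its centre, half-way up.
- core_plug_mid (a point): Pressed core plug, a shallow pale ring-shaped cup 54 diameter x 20 mm high. A loose bystander, in front of the bins or on the far side of the wire basket; leave it. This point is its centre, half-way up.

How it is judged:
At the end, for the whole second after the job is handed in: The spring, the bolt and the bush each stand within the walls of the bin of their own kind, on its floor (within 7 mm) and upright within 0.2 rad; the three sample parts still stand in their bins, upright within 0.2 rad (x of spring_mid in the frame of bin_springs between -0.056 and 0.056 m and y of spring_mid in the frame of bin_springs between -0.045 and 0.045 m and z of each of spring_mid, spring_sample_mid in the frame of bin_springs below 0.0325 m and angle between each of spring_mid, spring_sample_mid, bolt_mid, bolt_sample_mid, bush_mid, bush_sample_mid's own z axis and vertical below 0.2 rad and x of spring_sample_mid in the frame of bin_springs between -0.056 and 0.056 m and y of spring_sample_mid in the frame of bin_springs between -0.045 and 0.045 m and x of bolt_mid in the frame of bin_bolts between -0.056 and 0.056 m and y of bolt_mid in the frame of bin_bolts between -0.045 and 0.045 m and z of bolt_mid in the frame of bin_bolts below 0.044 m and x of bolt_sample_mid in the frame of bin_bolts between -0.056 and 0.056 m and y of bolt_sample_mid in the frame of bin_bolts between -0.045 and 0.045 m and z of bolt_sample_mid in the frame of bin_bolts below 0.036 m and x of bush_mid in the frame of bin_bushes between -0.056 and 0.056 m and y of bush_mid in the frame of bin_bushes between -0.045 and 0.045 m and z of each of bush_mid, bush_sample_mid in the frame of bin_bushes below 0.021 m and x of bush_sample_mid in the frame of bin_bushes between -0.056 and 0.056 m and y of bush_sample_mid in the frame of bin_bushes between -0.045 and 0.045 m); the robot touches nothing.
It fails at once if one of the other parts on the worktop (piston pin, bearing, nut, hexagonal sleeve, core plug) is shifted by more than 40 mm or knocked over (distance of any of piston_pin_mid, bearing_mid, nut_mid, hex_sleeve_mid, core_plug_mid from where it was at the start of the episode above 0.04 m or angle between any of piston_pin_mid, bearing_mid, nut_mid, hex_sleeve_mid, core_plug_mid's own z axis and vertical above 0.7 rad).
It also fails if it takes over 59 s, if anything falls off the work surface, if the arm or the gripper's body presses on something with over 40 N, if the wrist force passes 120 N, or if a joint passes its speed limit or range.

## Robot

A 6-joint arm with a two-finger parallel gripper is mounted at the origin on a cart in front of the work surface, level with it; the furniture and walls round the work are solid. World frame = base frame: x ahead of the robot, y to its left, z up, the work surface at z = 0. Lengths are in m, angles in rad, forces in N, time in s.
With the tool pointing down it reaches from about 0.225 to 0.875 m from the base axis. Payload 3.4 kg.
Tool frame: the origin (TCP) lies midway between the tips of the shut fingers; the grasp point (between the pads) lies 19 mm behind it (manip.grip_point_offset is the distance from the TCP to the grasp point, in m); z points along the fingers, y is the line along which they close (so a half turn about z gives the same grasp; the last joint's range is limited). The gripper opens to 85 mm and grips with 20 to 120 N. Pads are 22 mm wide; open, the fingers measure 114 mm over their backs; the gripper's body (76 mm by 85 mm) begins 54 mm behind the grasp point. The pads swing forward as they close: fully open they stand 13 mm farther back than shut.
Start: joints at [-1.426, 0.276, 1.505, -0, 1.361, -0.121], TCP at [0.151, -0.555, 0.231] pointing down, gripper open.
Joint ranges: [-2.89, 2.89], [-0.75, 2.08], [0.22, 2.7], [-1.18, 4.32], [0.11, 2.71], [-2.7, 2.7]. Speed limits (rad/s): [2.57, 2.57, 3.14, 3.14, 3.14, 3.14].

## Interface

Orientations are given as a unit quaternion [w, x, y, z].
In Python, from rig import manip gives the robot as it stands.
- The arm moves only by the shell command python3 -m handwheel 'ROWS' [FORCE]. ROWS is JSON, a list of rows, each an object with "translation": the shift along the tool's x, y, z in m, a list of three; "angular": the turn, a rotation vector about the tool's x, y, z in degrees, a list of three; "hand": the closure, from 0 (fully open) to 1 (shut). A call has 1 to 10 rows; each row shifts and turns the commanded pose from where the row before left it, along the tool's axes as they then stand; what a row does not reach is not made up. A row lasts 1/12 s, in which the tool goes at most 41.7 mm and 7.16 degrees, less where a joint would pass 70% of its speed; a pose out of reach is approached as far as the arm can. A call with a gripper value outside its range is refused whole. The fingers move at their own pace and stop on an object; FORCE is the grip in N (left out, the last holds). Time passes only in rows, so rows that do not move let the fingers close. It gives the time, the measured TCP pose, the force, the opening and the grip force at its end, in the units of the state.
- manip.get_state(): the state, without advancing time (a new reading comes with each control period).
- manip.get_image(name): name is "scene" or "top" or "wrist"; returns the picture (480x640x3 uint8, red, green, blue); there is no depth.
- manip.camera_info(name): a dict with "camera_matrix" (3x3 intrinsics, pixels), "eye" and "orientation" of the camera in the world; the wrist camera has in their place "tool_from_camera" (4x4, takes a point from camera to tool coordinates, whose origin is the TCP and whose axes are the flange's). Camera axes: x right, y down, z forward; pixel columns grow to the right and rows downward; lengths in m; the calibration is good to about 2 mm. A picture is of the moment at which its call begins: read the wrist's pose just before it. camera_info takes no time and is no camera call.
- manip.sign_off(): hands the job in; it is judged then, once.
The state is a dict: "clock": time; "qpos": joint angles; "qd": joint speeds; "effort": joint torques, N m; "position": TCP position; "ee_rot": TCP orientation; "contact_force": force on the tool from outside, world axes, zero at the start; "moment": the same for the moment, N m; "width": finger opening in m; "gripper_force": force on a finger pad.
Only numpy, scipy, OpenCV 4.12 (cv2) and the standard library are available. Lean on these libraries where they do the work, as an engineer would, in place of code of your own. Each camera call takes 0.05 s, during which the arm holds its last target. There are 200 camera calls.

## Working session

There is one attempt and no reset: what is moved stays moved. The work goes in short steps, Python scripts to look and compute and a shell command to move; the robot and the scene stay as the last step left them, time stands still between calls to the robot, and variables do not carry over. Pictures are saved under pics/ and viewed, at most 11 in all, crops included, and the job is handed in when it is done.

```bash
mkdir -p pics; ls; cat > h.py <<'E'
import numpy as np, cv2
from rig import manip
from scipy.spatial.transform import Rotation as R
def rot(q): return R.from_quat([q[1],q[2],q[3],q[0]]).as_matrix()
def cam(name,st=None):
    ci=manip.camera_info(name); K=np.array(ci["camera_matrix"])
    if "eye" in ci:
        o=np.array(ci["orientation"]); return K,(o if o.shape==(3,3) else rot(o)),np.array(ci["eye"])
    st=st or manip.get_state(); T=np.array(ci["tool_from_camera"]); Rt=rot(st["ee_rot"])
    return K,Rt@T[:3,:3],Rt@T[:3,3]+np.array(st["position"])
def ray(c,uv):
    K,Rc,e=c; d=Rc@np.linalg.inv(K)@np.array([uv[0],uv[1],1.]); return e,d/np.linalg.norm(d)
def plane(c,uv,z):
    e,d=ray(c,uv); return e+d*(z-e[2])/d[2]
def proj(c,p):
    K,Rc,e=c; q=K@(Rc.T@(np.array(p)-e)); return q[:2]/q[2]
def tri(c1,u1,c2,u2):
    a,d=ray(c1,u1); b,f=ray(c2,u2); s=np.linalg.lstsq(np.c_[d,-f],b-a,rcond=None)[0]
    p,q=a+s[0]*d,b+s[1]*f; return (p+q)/2,np.linalg.norm(p-q)
def snap(name,fn):
    st=manip.get_state(); im=manip.get_image(name); cv2.imwrite(fn,im[:,:,::-1]); return im,cam(name,st)
E
python3 - <<'E'
from h import *
print(manip.get_state()); print(manip.grip_point_offset)
for n in("scene","top","wrist"):
    im,c=snap(n,f"pics/{n}0.png"); print(n,c[0].tolist(),c[1].round(3).tolist(),c[2].round(3))
    print(manip.camera_info(n))
E
```

```text
pics
{'clock': 0.0, 'qpos': array([-1.42600741e+00,  2.76583669e-01,  1.50613262e+00,  1.61546767e-05,
        1.36071515e+00, -1.21003334e-01]), 'qd': array([-0.00092497, -0.00099028, -0.00133796,  0.00068703,  0.00069347,
        0.00050366]), 'effort': array([ 1.87456517e-04, -4.16768575e+01, -2.45802462e+01,  1.66392838e-04,
        1.10734851e-02, -9.04764050e-06]), 'position': array([ 0.15095832, -0.5542765 ,  0.23044639]), 'ee_rot': array([-9.19420977e-04,  9.91182104e-01,  1.32503550e-01, -3.03624169e-06]), 'contact_force': array([ 0.37839801, -0.28358361, -0.39367944]), 'moment': array([ 0.0637322 , -0.02905232,  0.03513881]), 'gripper_force': 0.0, 'width': 0.08526462975395295}
0.0187
scene [[456.3996214152144, 0.0, 318.8659420940664], [0.0, 456.3996214152144, 238.5157553467411], [0.0, 0.0, 1.0]] [[0.602, -0.517, 0.608], [-0.798, -0.402, 0.449], [0.012, -0.756, -0.655]] [-0.305 -0.546  0.859]
{'camera_matrix': array([[456.39962142,   0.        , 318.86594209],
       [  0.        , 456.39962142, 238.51575535],
       [  0.        ,   0.        ,   1.        ]]), 'eye': array
[... 677 characters left out ...]
, [0.0, 361.47831625443007, 244.82133201281516], [0.0, 0.0, 1.0]] [[0.263, -0.921, -0.286], [-0.965, -0.252, -0.077], [-0.001, 0.297, -0.955]] [ 0.224 -0.535  0.373]
{'camera_matrix': array([[361.47831625,   0.        , 319.64596898],
       [  0.        , 361.47831625, 244.82133201],
       [  0.        ,   0.        ,   1.        ]]), 'tool_from_camera': array([[ 5.82323400e-04, -9.54961836e-01, -2.96728077e-01,
         7.55599509e-02],
       [ 9.99999719e-01,  4.16062943e-04,  6.23463092e-04,
         3.31084404e-05],
       [-4.71925902e-04, -2.96728357e-01,  9.54961810e-01,
        -1.42952962e-01],
       [ 0.00000000e+00,  0.00000000e+00,  0.00000000e+00,
         1.00000000e+00]])}
```

View pics/scene0.png

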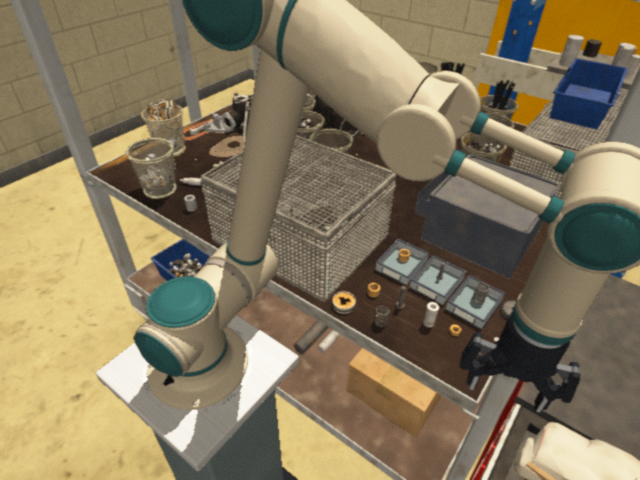

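View pics/top0.png

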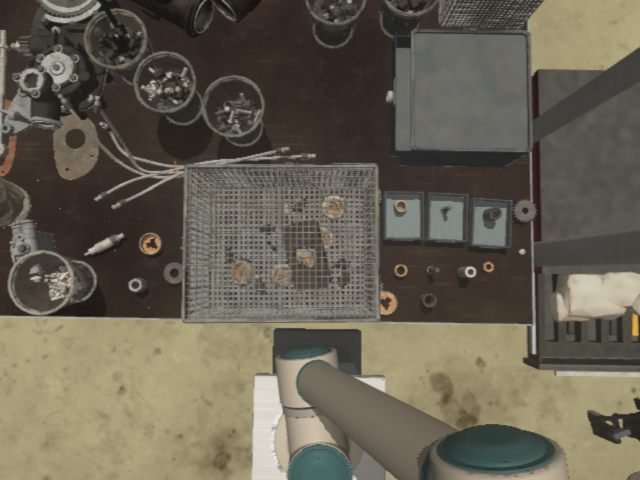

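The top view shows the bins left to right: bushes (403,217), bolts (447,218) and springs (491,222). The loose bush is at (401,270), the bolt at (432,271), the spring at (429,300), the pin at (468,272), the nut at (488,267) and the plug at (387,302). The scene view shows the same row between (344,301) and (456,330). I'll enlarge both for accurate pixel positions.

```bash
python3 - <<'E'
from h import *
t=cv2.imread("pics/top0.png")[185:322,372:542]; s=cv2.imread("pics/scene0.png")[235:345,325:525]
t=cv2.resize(t,None,fx=4,fy=4,interpolation=2)[:, :]; s=cv2.resize(s,None,fx=4,fy=4,interpolation=2)
for i in(t,s):
    for k in range(0,i.shape[1],80): cv2.line(i,(k,0),(k,6),(0,255,0),1)
    for k in range(0,i.shape[0],80): cv2.line(i,(0,k),(6,k),(0,255,0),1)
cv2.imwrite("pics/tc.png",t); cv2.imwrite("pics/sc.png",s)
c=cam("top")
for n,u,z in [("bush",(401,270),.022),("bolt",(432,271),.068),("spring",(429,300),.045),("pin",(468,272),.06),("nut",(488,267),.012),("binbush",(403,217),.028),("binbolt",(447,218),.028),("binspr",(491,222),.028)]: print(n,plane(c,u,z).round(3))
E
```

```text
bush [ 0.409 -0.193  0.022]
bolt [ 0.407 -0.256  0.068]
spring [ 0.339 -0.254  0.045]
pin [ 0.406 -0.342  0.06 ]
nut [ 0.42  -0.407  0.012]
binbush [ 0.537 -0.196  0.028]
binbolt [ 0.536 -0.302  0.028]
binspr [ 0.528 -0.409  0.028]
```

View pics/tc.png

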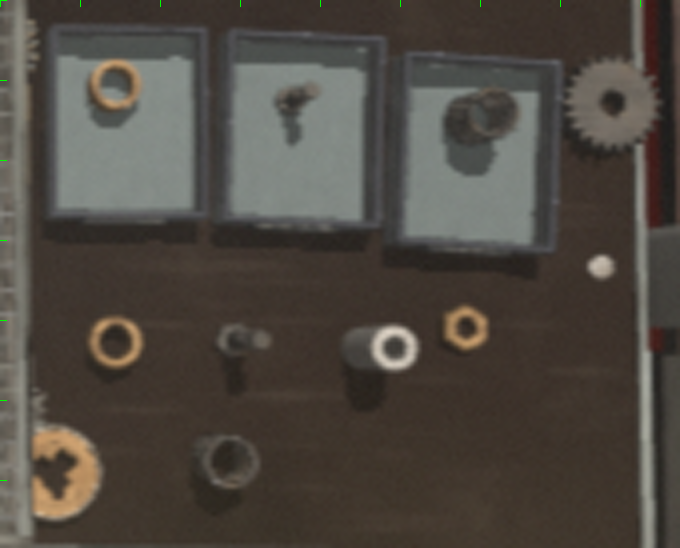

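View pics/sc.png

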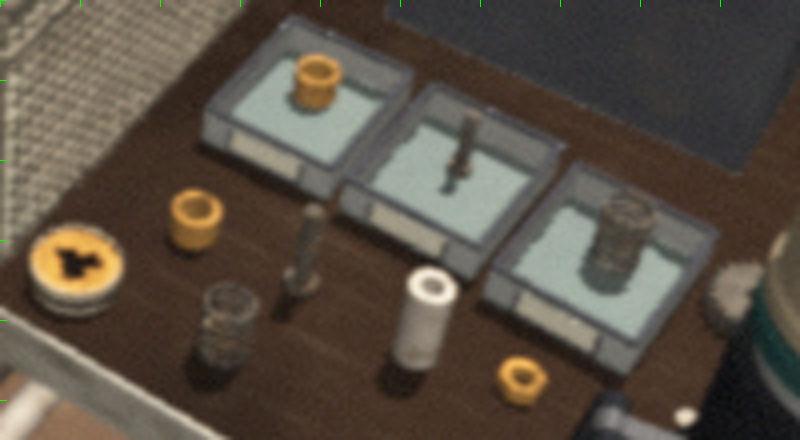

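The crops give the top-ring centres in both views. Top crop: bush (116,342), bolt (262,341), spring (230,462), samples (115,84), (312,90) and (494,113). Scene crop: bush (197,207), bolt (314,211), spring (231,302). I'll triangulate these, along with the bin rim corners.

```bash
python3 - <<'E'
from h import *
t,s=cam("top"),cam("scene")
T=lambda x,y:(372+x/4-.375,185+y/4-.375); S=lambda x,y:(325+x/4-.375,235+y/4-.375)
for n,a,b in [("bush22",(116,342),(197,207)),("bolt68",(262,341),(314,211)),("spring45",(230,462),(231,302)),("pin60",(395,347),(432,286)),("nut12",(466,327),(523,371)),
 ("sbush25",(115,84),(318,69)),("sbolt55",(312,90),(470,117)),("sspring48",(494,113),(628,208))]:
    p,e=tri(t,T(*a),s,S(*b)); print(n,p.round(4),e.round(4))
for n,B in [("bush",[(50,28),(207,29),(206,218),(46,218)]),("bolt",[(228,32),(385,38),(381,230),(217,226)]),("spr",[(404,53),(561,62),(553,251),(387,243)])]:
    P=np.array([plane(t,T(*q),.028) for q in B]); m=P.mean(0); d=(P[0]+P[1]-P[2]-P[3])
    print(n,m.round(4),"yaw",np.degrees(np.arctan2(d[1],d[0])).round(1),np.linalg.norm(P[0]-P[3]).round(3),np.linalg.norm(P[2]-P[3]).round(3))
for n,a,b in [("binbush nl",(46,218),(205,110)),("binspr nr",(553,251),(625,350+20))]:
    p,e=tri(t,T(*a),s,S(*b)); print(n,p.round(4),e.round(4))
E
```

```text
bush22 [ 0.4086 -0.1916  0.0247] 0.0008
bolt68 [ 0.41   -0.2673  0.0696] 0.0001
spring45 [ 0.3393 -0.2553  0.045 ] 0.0012
pin60 [ 0.4078 -0.3468  0.0611] 0.0004
nut12 [ 0.4214 -0.4059  0.0157] 0.001
sbush25 [ 0.5648 -0.1901  0.0274] 0.0011
sbolt55 [ 0.5586 -0.3009  0.053 ] 0.0016
sspring48 [ 0.5476 -0.4106  0.0495] 0.0003
bush [ 0.5408 -0.197   0.028 ] yaw -0.6 0.116 0.097
bolt [ 0.5376 -0.3032  0.028 ] yaw -2.4 0.118 0.099
spr [ 0.5267 -0.4082  0.028 ] yaw -4.4 0.116 0.1
binbush nl [ 0.4833 -0.1497  0.027 ] 0.0033
binspr nr [ 0.466  -0.4562  0.0119] 0.0094
```

```bash
python3 -m handwheel '[{"translation":[0,0,0],"angular":[0,0,7],"hand":0.45},{"translation":[0,0,0],"angular":[0,0,7],"hand":0.45},{"translation":[0,0,0],"angular":[0,0,1.2],"hand":0.45},{"translation":[0.025,-0.03,0],"angular":[0,0,0],"hand":0.45},{"translation":[0.025,-0.03,0],"angular":[0,0,0],"hand":0.45},{"translation":[0.025,-0.03,0],"angular":[0,0,0],"hand":0.45},{"translation":[0.025,-0.03,0],"angular":[0,0,0],"hand":0.45},{"translation":[0.025,-0.03,0],"angular":[0,0,0],"hand":0.45},{"translation":[0.025,-0.03,0],"angular":[0,0,0],"hand":0.45},{"translation":[0,0,0],"angular":[0,0,0],"hand":0.45}]' 60
python3 -m handwheel '[{"translation":[0.025,-0.03,0],"angular":[0,0,0],"hand":0.45},{"translation":[0.025,-0.03,0],"angular":[0,0,0],"hand":0.45},{"translation":[0.025,-0.03,0],"angular":[0,0,0],"hand":0.45},{"translation":[0.025,-0.01,0.02],"angular":[0,0,0],"hand":0.45},{"translation":[0.01,0,0.02],"angular":[0,0,0],"hand":0.45},{"translation":[0,0,0.02],"angular":[0,0,0],"hand":0.45},{"translation":[0,0,0],"angular":[0,0,0],"hand":0.45},{"translation":[0,0,0],"angular":[0,0,0],"hand":0.45},{"translation":[0,0,0],"angular":[0,0,0],"hand":0.45}]'
cat >> h.py <<'E'
def where(): 
    s=manip.get_state(); M=rot(s["ee_rot"]); print("t",round(s["clock"],2),"p",s["position"].round(4),"x",M[:,0].round(3),"z",M[:,2].round(3),"w",round(s["width"],4),"F",s["contact_force"].round(1),"g",round(s["gripper_force"],1)); return s
E
python3 - <<'E'
from h import *
where(); im,c=snap("wrist","pics/w1.png")
for n,p in [("bolt",(.410,-.2673,.0696)),("bush",(.4086,-.1916,.0247)),("spring",(.3393,-.2553,.045)),("pin",(.4078,-.3468,.0611))]: print(n,proj(c,p).round())
E
```

```text
clock: 0.98
position: [0.3042, -0.3688, 0.2313]
ee_rot: [-0.002, 1.0, 0.004, 0.001]
contact_force: [-0.5, -0.6, -0.5]
width: 0.047
gripper_force: 0.0
clock: 1.73
position: [0.411, -0.2755, 0.1721]
ee_rot: [0.0, 1.0, 0.0, 0.0]
contact_force: [0.3, -0.2, -0.8]
width: 0.0471
gripper_force: 0.0
t 1.73 p [ 0.411  -0.2755  0.1721] x [1.    0.001 0.001] z [ 0.001 -0.001 -1.   ] w 0.0471 F [ 0.3 -0.2 -0.8] g 0.0
bolt [308. 245.]
bush [218. 231.]
spring [295. 317.]
pin [416. 245.]
```

View pics/w1.png

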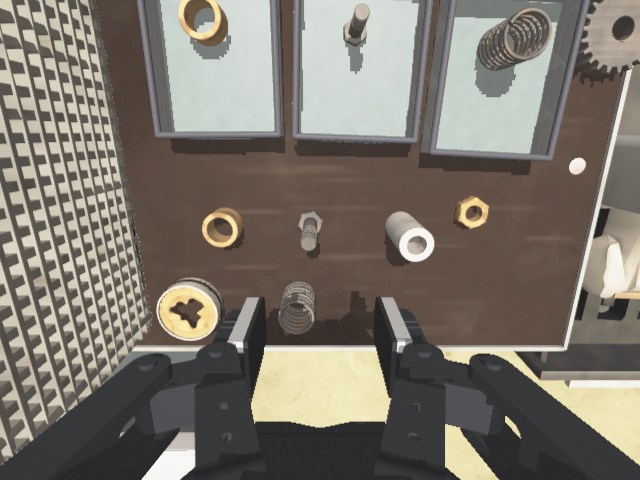

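The wrist picture shows the bolt top at (308,243), the bush at (221,228) and the spring at (297,313). All are within 4 px (about 3 mm) of the triangulated points. The bins are clear, so I'm grasping the bolt by its shank.

```bash
python3 -m handwheel '[{"translation":[0,-0.0085,0.02],"angular":[0,0,0],"hand":0.45},{"translation":[0,0,0.03],"angular":[0,0,0],"hand":0.45},{"translation":[0,0,0.03],"angular":[0,0,0],"hand":0.45},{"translation":[0,0,0.03],"angular":[0,0,0],"hand":0.45},{"translation":[0,0,0.025],"angular":[0,0,0],"hand":0.45},{"translation":[0,0,0.014],"angular":[0,0,0],"hand":0.45},{"translation":[0,0,0.01],"angular":[0,0,0],"hand":0.45},{"translation":[0,0,0],"angular":[0,0,0],"hand":0.45},{"translation":[0,0,0],"angular":[0,0,0],"hand":0.45}]' 
python3 -m handwheel '[{"translation":[0,0,0],"angular":[0,0,0],"hand":0.6},{"translation":[0,0,0],"angular":[0,0,0],"hand":0.7},{"translation":[0,0,0],"angular":[0,0,0],"hand":0.8},{"translation":[0,0,0],"angular":[0,0,0],"hand":0.9},{"translation":[0,0,0],"angular":[0,0,0],"hand":1},{"translation":[0,0,0],"angular":[0,0,0],"hand":1},{"translation":[0,0,0],"angular":[0,0,0],"hand":1},{"translation":[0,0,0],"angular":[0,0,0],"hand":1}]' 50
python3 -c "
from h import *
where(); snap('wrist','pics/w2.png')"
```

```text
clock: 2.53
position: [0.4112, -0.2672, 0.013]
ee_rot: [0.0, 1.0, -0.0, 0.0]
contact_force: [0.0, -0.1, 0.2]
width: 0.0468
gripper_force: 0.0
clock: 3.2
position: [0.4114, -0.2668, 0.0133]
ee_rot: [0.001, 1.0, 0.0, 0.001]
contact_force: [-0.9, -0.3, 6.6]
width: 0.0108
gripper_force: 48.9
t 3.2 p [ 0.4114 -0.2668  0.0133] x [1.    0.001 0.001] z [ 0.001 -0.002 -1.   ] w 0.0108 F [-0.9 -0.3  6.6] g 48.9
```

```bash
python3 -m handwheel '[{"translation":[0,0,-0.02],"angular":[0,0,0],"hand":1},{"translation":[0,0,-0.03],"angular":[0,0,0],"hand":1},{"translation":[0,0,-0.03],"angular":[0,0,0],"hand":1},{"translation":[0.025,0.009,0],"angular":[0,0,0],"hand":1},{"translation":[0.025,0.009,0],"angular":[0,0,0],"hand":1},{"translation":[0.025,0.009,0],"angular":[0,0,0],"hand":1},{"translation":[0.0236,0.0085,0],"angular":[0,0,0],"hand":1},{"translation":[0,0,0],"angular":[0,0,0],"hand":1},{"translation":[0,0,0],"angular":[0,0,0],"hand":1}]'
python3 - <<'E'
from h import *
where(); _,c=snap('wrist','pics/w3.png'); snap('scene','pics/s3.png')
a=cv2.imread('pics/w2.png')[200:440,200:440]; b=cv2.imread('pics/w3.png')[200:440,200:440]; d=cv2.imread('pics/s3.png')[200:360,340:500]
cv2.imwrite('pics/c3.png',np.hstack([a,b,cv2.resize(d,(240,240),interpolation=2)]))
E
```

```text
clock: 4.0
position: [0.5102, -0.3018, 0.0919]
ee_rot: [-0.0, 1.0, 0.001, -0.0]
contact_force: [-0.1, 0.7, -0.5]
width: 0.0109
gripper_force: 48.8
t 4.0 p [ 0.5102 -0.3018  0.0919] x [ 1.     0.001 -0.   ] z [-0.  0. -1.] w 0.0109 F [-0.1  0.7 -0.5] g 48.8
```

View pics/c3.png

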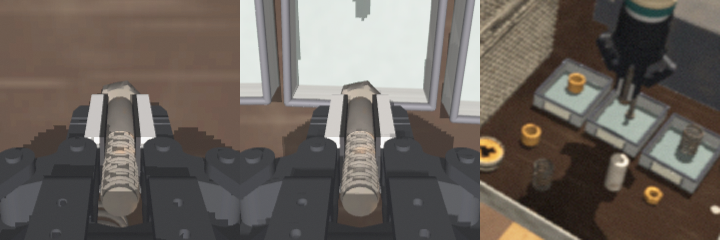

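The crops show the bolt gripped upright, head down, and centred across the bolt bin. Next I lower it until it touches, then release.

```bash
python3 -m handwheel '[{"translation":[0,0,0.02],"angular":[0,0,0],"hand":1},{"translation":[0,0,0.025],"angular":[0,0,0],"hand":1},{"translation":[0,0,0.015],"angular":[0,0,0],"hand":1},{"translation":[0,0,0.01],"angular":[0,0,0],"hand":1},{"translation":[0,0,0.003],"angular":[0,0,0],"hand":1},{"translation":[0,0,0.001],"angular":[0,0,0],"hand":1},{"translation":[0,0,0],"angular":[0,0,0],"hand":1},{"translation":[0,0,0],"angular":[0,0,0],"hand":1}]'
```

```text
clock: 4.77
position: [0.5101, -0.3022, 0.0194]
ee_rot: [0.001, 1.0, 0.0, 0.001]
contact_force: [0.5, -0.7, 0.3]
width: 0.0104
gripper_force: 48.8
```

```bash
python3 -m handwheel '[{"translation":[0,0,0.002],"angular":[0,0,0],"hand":1},{"translation":[0,0,0],"angular":[0,0,0],"hand":1},{"translation":[0,0,0],"angular":[0,0,0],"hand":1}]'; python3 -m handwheel '[{"translation":[0,0,0.001],"angular":[0,0,0],"hand":1},{"translation":[0,0,0],"angular":[0,0,0],"hand":1},{"translation":[0,0,0],"angular":[0,0,0],"hand":1}]'
```

```text
clock: 5.02
position: [0.5097, -0.3018, 0.0167]
ee_rot: [0.0, 1.0, 0.0, 0.0]
contact_force: [-0.2, 0.6, -0.9]
width: 0.0103
gripper_force: 48.8
clock: 5.27
position: [0.5098, -0.3019, 0.0163]
ee_rot: [0.0, 1.0, 0.0, 0.0]
contact_force: [-1.1, 0.7, 4.9]
width: 0.0106
gripper_force: 49.4
```

```bash
python3 -m handwheel '[{"translation":[0,0,0],"angular":[0,0,0],"hand":0.8},{"translation":[0,0,0],"angular":[0,0,0],"hand":0.7},{"translation":[0,0,0],"angular":[0,0,0],"hand":0.6},{"translation":[0,0,0],"angular":[0,0,0],"hand":0.5},{"translation":[0,0,0],"angular":[0,0,0],"hand":0.5},{"translation":[0,0,-0.01],"angular":[0,0,0],"hand":0.5},{"translation":[0,0,-0.02],"angular":[0,0,0],"hand":0.5},{"translation":[0,0,-0.04],"angular":[0,0,0],"hand":0.5},{"translation":[0,0,-0.04],"angular":[0,0,0],"hand":0.5},{"translation":[0,0,-0.03],"angular":[0,0,0],"hand":0.5}]'
python3 -m handwheel '[{"translation":[-0.025,-0.027,0],"angular":[0,0,0],"hand":0.45},{"translation":[-0.025,-0.027,0],"angular":[0,0,0],"hand":0.45},{"translation":[-0.025,-0.027,0],"angular":[0,0,0],"hand":0.45},{"translation":[-0.024,-0.028,0],"angular":[0,0,0],"hand":0.45},{"translation":[0,0,0],"angular":[0,0,0],"hand":0.45},{"translation":[0,0,0],"angular":[0,0,0],"hand":0.45}]'
python3 - <<'E'
from h import *
where(); im,c=snap('wrist','pics/w4.png'); snap('scene','pics/s4.png')
# orange blobs -> bush top centre
h=cv2.cvtColor(im,cv2.COLOR_RGB2HSV); m=cv2.inRange(h,(8,90,70),(25,255,255))
for k in cv2.findContours(m,cv2.RETR_EXTERNAL,2)[0]:
    if cv2.contourArea(k)>300: x=cv2.boundingRect(k); print(x,cv2.contourArea(k),proj(c,(.411,-.193,.022)).round())
for p in [(.411,-.193,.0),(.411,-.193,.022)]: print(proj(c,p).round())
a=im[:,:,::-1]; d=cv2.imread('pics/s4.png')[200:360,340:500]
cv2.imwrite('pics/c4.png',np.hstack([cv2.resize(a,(480,360)),cv2.resize(d,(310,360),interpolation=2)]))
E
```

```text
clock: 6.1
position: [0.5102, -0.3022, 0.1591]
ee_rot: [0.001, 1.0, 0.0, 0.001]
contact_force: [1.8, -0.0, -0.3]
width: 0.0426
gripper_force: 0.0
clock: 6.6
position: [0.4091, -0.1913, 0.1561]
ee_rot: [0.0, 1.0, 0.001, 0.0]
contact_force: [0.7, -0.6, 0.7]
width: 0.0466
gripper_force: 0.0
t 6.6 p [ 0.4091 -0.1913  0.1561] x [1.    0.002 0.001] z [ 0.001 -0.    -1.   ] w 0.0466 F [ 0.7 -0.6  0.7] g 0.0
(263, 295, 45, 50) 1034.5 [321. 230.]
(302, 208, 39, 43) 1259.0 [321. 230.]
(562, 196, 42, 36) 1011.5 [321. 230.]
(299, 0, 43, 37) 332.0 [321. 230.]
[321. 223.]
[321. 230.]
```

View pics/c4.png

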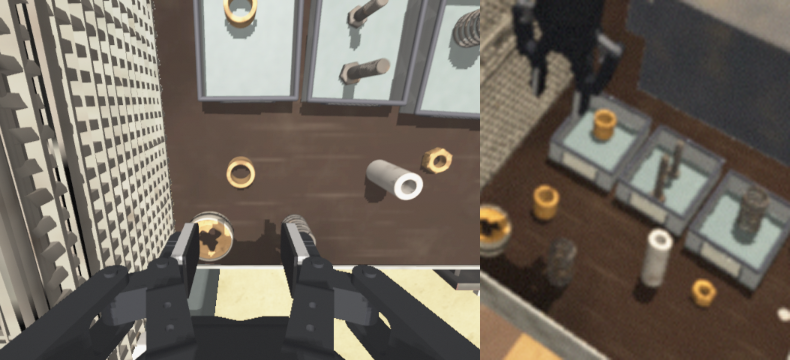

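The picture shows the bolt standing beside the sample bolt. The bush blob is centred at (321,229), where (0.411, -0.193) projects. I'm descending on the bush.

```bash
python3 -m handwheel '[{"translation":[0.002,0.0015,0.02],"angular":[0,0,0],"hand":0.45},{"translation":[0,0,0.03],"angular":[0,0,0],"hand":0.45},{"translation":[0,0,0.03],"angular":[0,0,0],"hand":0.45},{"translation":[0,0,0.03],"angular":[0,0,0],"hand":0.45},{"translation":[0,0,0.025],"angular":[0,0,0],"hand":0.45},{"translation":[0,0,0.012],"angular":[0,0,0],"hand":0.45},{"translation":[0,0,0.005],"angular":[0,0,0],"hand":0.45},{"translation":[0,0,0],"angular":[0,0,0],"hand":0.45},{"translation":[0,0,0],"angular":[0,0,0],"hand":0.45}]' 
python3 -m handwheel '[{"translation":[0,0,0],"angular":[0,0,0],"hand":0.6},{"translation":[0,0,0],"angular":[0,0,0],"hand":0.7},{"translation":[0,0,0],"angular":[0,0,0],"hand":0.8},{"translation":[0,0,0],"angular":[0,0,0],"hand":0.9},{"translation":[0,0,0],"angular":[0,0,0],"hand":1},{"translation":[0,0,0],"angular":[0,0,0],"hand":1},{"translation":[0,0,0],"angular":[0,0,0],"hand":1}]' 50
```

```text
clock: 7.45
position: [0.4137, -0.1953, 0.0035]
ee_rot: [0.0, 1.0, 0.0, 0.0]
contact_force: [-0.1, -1.2, -0.1]
width: 0.0471
gripper_force: 0.0
clock: 8.03
position: [0.4137, -0.1951, 0.0045]
ee_rot: [0.001, 1.0, 0.0, 0.001]
contact_force: [-0.2, 0.5, 7.0]
width: 0.0284
gripper_force: 49.8
```

```bash
python3 -m handwheel '[{"translation":[0,0,-0.02],"angular":[0,0,0],"hand":1},{"translation":[0,0,-0.03],"angular":[0,0,0],"hand":1},{"translation":[0,0,-0.03],"angular":[0,0,0],"hand":1},{"translation":[0.025,0.002,0],"angular":[0,0,0],"hand":1},{"translation":[0.025,0,0],"angular":[0,0,0],"hand":1},{"translation":[0.025,0,0],"angular":[0,0,0],"hand":1},{"translation":[0.024,0,0],"angular":[0,0,0],"hand":1},{"translation":[0,0,0],"angular":[0,0,0],"hand":1},{"translation":[0,0,0],"angular":[0,0,0],"hand":1}]'
python3 - <<'E'
from h import *
where(); _,c=snap('wrist','pics/w5.png'); cv2.imwrite('pics/c5.png',cv2.imread('pics/w5.png')[60:460,120:520])
E
```

```text
clock: 8.78
position: [0.5121, -0.1959, 0.0831]
ee_rot: [0.0, 1.0, 0.001, -0.0]
contact_force: [-0.6, 0.3, -1.3]
width: 0.0281
gripper_force: 49.7
t 8.78 p [ 0.5121 -0.1959  0.0831] x [ 1.     0.002 -0.   ] z [-0. -0. -1.] w 0.0281 F [-0.6  0.3 -1.3] g 49.7
```

View pics/c5.png

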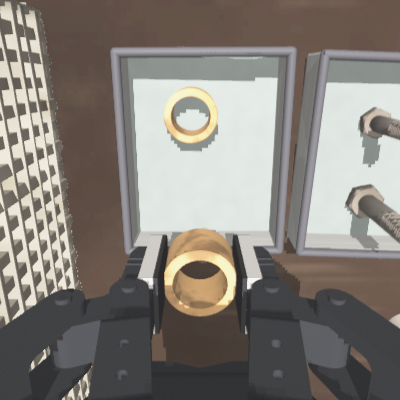

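The bush is gripped level above its bin, with the sample well clear at (190,115) in the crop. Lowering.

```bash
python3 -m handwheel '[{"translation":[0,0,0.02],"angular":[0,0,0],"hand":1},{"translation":[0,0,0.025],"angular":[0,0,0],"hand":1},{"translation":[0,0,0.015],"angular":[0,0,0],"hand":1},{"translation":[0,0,0.01],"angular":[0,0,0],"hand":1},{"translation":[0,0,0.003],"angular":[0,0,0],"hand":1},{"translation":[0,0,0],"angular":[0,0,0],"hand":1},{"translation":[0,0,0],"angular":[0,0,0],"hand":1}]'
python3 -m handwheel '[{"translation":[0,0,0.0015],"angular":[0,0,0],"hand":1},{"translation":[0,0,0],"angular":[0,0,0],"hand":1},{"translation":[0,0,0],"angular":[0,0,0],"hand":1}]'
```

```text
clock: 9.42
position: [0.5116, -0.1965, 0.0109]
ee_rot: [0.0, 1.0, 0.0, 0.0]
contact_force: [-0.3, -0.6, -0.8]
width: 0.0279
gripper_force: 49.7
clock: 9.67
position: [0.5119, -0.1964, 0.0095]
ee_rot: [0.0, 1.0, 0.0, 0.001]
contact_force: [-0.3, -0.1, -0.9]
width: 0.0278
gripper_force: 49.7
```

```bash
python3 -m handwheel '[{"translation":[0,0,0.001],"angular":[0,0,0],"hand":1},{"translation":[0,0,0],"angular":[0,0,0],"hand":1},{"translation":[0,0,0],"angular":[0,0,0],"hand":1}]'
```

```text
clock: 9.92
position: [0.5115, -0.1962, 0.0079]
ee_rot: [0.0, 1.0, 0.0, 0.0]
contact_force: [0.1, -0.1, 0.1]
width: 0.028
gripper_force: 49.7
```

```bash
python3 -m handwheel '[{"translation":[0,0,0.001],"angular":[0,0,0],"hand":1},{"translation":[0,0,0],"angular":[0,0,0],"hand":1},{"translation":[0,0,0],"angular":[0,0,0],"hand":0.8},{"translation":[0,0,0],"angular":[0,0,0],"hand":0.65},{"translation":[0,0,0],"angular":[0,0,0],"hand":0.5},{"translation":[0,0,0],"angular":[0,0,0],"hand":0.5},{"translation":[0,0,-0.01],"angular":[0,0,0],"hand":0.5},{"translation":[0,0,-0.02],"angular":[0,0,0],"hand":0.5},{"translation":[0,0,-0.04],"angular":[0,0,0],"hand":0.5},{"translation":[0,0,-0.04],"angular":[0,0,0],"hand":0.5}]'
python3 -m handwheel '[{"translation":[-0.03,0.01,-0.02],"angular":[0,0,0],"hand":0.45},{"translation":[-0.03,0.01,-0.02],"angular":[0,0,0],"hand":0.45},{"translation":[-0.03,0.01,0],"angular":[0,0,0],"hand":0.45},{"translation":[-0.03,0.01,0],"angular":[0,0,0],"hand":0.45},{"translation":[-0.03,0.01,0],"angular":[0,0,0],"hand":0.45},{"translation":[-0.02,0.01,0],"angular":[0,0,0],"hand":0.45},{"translation":[0,0,0],"angular":[0,0,0],"hand":0.45},{"translation":[0,0,0],"angular":[0,0,0],"hand":0.45}]'
python3 - <<'E'
from h import *
where(); _,c=snap('wrist','pics/w6.png')
for z in(0,.045): print(proj(c,(.341,-.256,z)).round())
E
```

```text
clock: 10.75
position: [0.5103, -0.1956, 0.1173]
ee_rot: [-0.001, 1.0, 0.0, -0.002]
contact_force: [1.7, -0.8, -0.4]
width: 0.043
gripper_force: 0.0
clock: 11.42
position: [0.341, -0.2566, 0.1575]
ee_rot: [0.0, 1.0, -0.001, 0.001]
contact_force: [-0.3, 0.5, 0.2]
width: 0.0468
gripper_force: 0.0
t 11.42 p [ 0.341  -0.2566  0.1575] x [ 1.    -0.002  0.001] z [ 0.001 -0.001 -1.   ] w 0.0468 F [-0.3  0.5  0.2] g 0.0
[318. 225.]
[318. 240.]
```

View pics/w6.png

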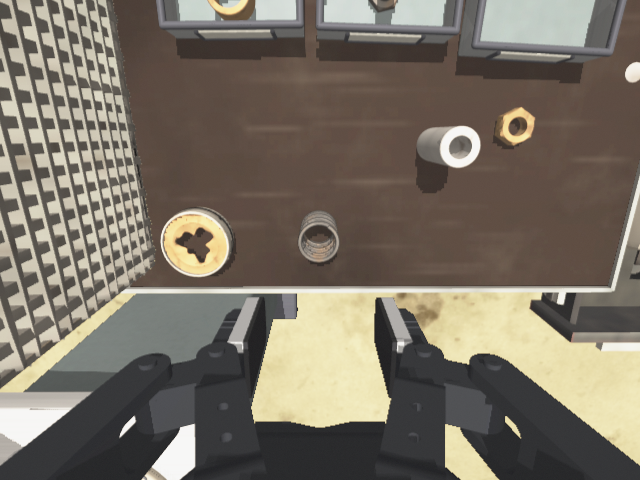

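The spring top is at (319,242), within 2 px of the prediction (318,240), and the plug edge is about 60 mm away. Grasping the spring.

```bash
python3 -m handwheel '[{"translation":[0,0,0.02],"angular":[0,0,0],"hand":0.45},{"translation":[0,0,0.03],"angular":[0,0,0],"hand":0.45},{"translation":[0,0,0.03],"angular":[0,0,0],"hand":0.45},{"translation":[0,0,0.03],"angular":[0,0,0],"hand":0.45},{"translation":[0,0,0.025],"angular":[0,0,0],"hand":0.45},{"translation":[0,0,0.014],"angular":[0,0,0],"hand":0.45},{"translation":[0,0,0],"angular":[0,0,0],"hand":0.45},{"translation":[0,0,0],"angular":[0,0,0],"hand":0.45}]' 
python3 -m handwheel '[{"translation":[0,0,0],"angular":[0,0,0],"hand":0.6},{"translation":[0,0,0],"angular":[0,0,0],"hand":0.7},{"translation":[0,0,0],"angular":[0,0,0],"hand":0.8},{"translation":[0,0,0],"angular":[0,0,0],"hand":0.9},{"translation":[0,0,0],"angular":[0,0,0],"hand":1},{"translation":[0,0,0],"angular":[0,0,0],"hand":1},{"translation":[0,0,0],"angular":[0,0,0],"hand":1}]' 50
```

```text
clock: 12.13
position: [0.3423, -0.2558, 0.0073]
ee_rot: [-0.001, 1.0, 0.001, -0.0]
contact_force: [0.3, -0.2, 0.7]
width: 0.0473
gripper_force: 0.0
clock: 12.72
position: [0.3424, -0.257, 0.0089]
ee_rot: [0.001, 1.0, 0.0, 0.001]
contact_force: [0.6, 0.2, 7.6]
width: 0.0301
gripper_force: 49.9
```

```bash
python3 -m handwheel '[{"translation":[0,0,-0.02],"angular":[0,0,0],"hand":1},{"translation":[0,0,-0.03],"angular":[0,0,0],"hand":1},{"translation":[0,0,-0.03],"angular":[0,0,0],"hand":1},{"translation":[0,0,-0.02],"angular":[0,0,0],"hand":1},{"translation":[0.0314,0.0298,0],"angular":[0,0,0],"hand":1},{"translation":[0.0314,0.0298,0],"angular":[0,0,0],"hand":1},{"translation":[0.0314,0.0298,0],"angular":[0,0,0],"hand":1},{"translation":[0.0314,0.0298,0],"angular":[0,0,0],"hand":1},{"translation":[0.0314,0.0298,0],"angular":[0,0,0],"hand":1},{"translation":[0,0,0],"angular":[0,0,0],"hand":1}]'
python3 -m handwheel '[{"translation":[0,0,0.02],"angular":[0,0,0],"hand":1},{"translation":[0,0,0],"angular":[0,0,0],"hand":1}]'
python3 - <<'E'
from h import *
where(); _,c=snap('wrist','pics/w7.png'); snap('top','pics/t7.png')
a=cv2.imread('pics/w7.png')[40:460,100:540]; d=cv2.imread('pics/t7.png')[185:325,372:492]
cv2.imwrite('pics/c7.png',np.hstack([a,cv2.resize(d,(360,420),interpolation=2)]))
E
```

```text
clock: 13.55
position: [0.4989, -0.4065, 0.1075]
ee_rot: [0.004, 1.0, -0.0, 0.003]
contact_force: [0.2, 0.1, -0.0]
width: 0.03
gripper_force: 49.6
clock: 13.72
position: [0.4911, -0.3983, 0.0845]
ee_rot: [-0.002, 1.0, 0.0, -0.002]
contact_force: [-0.5, 0.3, -2.8]
width: 0.0301
gripper_force: 49.6
t 13.72 p [ 0.4911 -0.3983  0.0845] x [ 1.     0.    -0.005] z [-0.005  0.004 -1.   ] w 0.0301 F [-0.5  0.3 -2.8] g 49.6
```

View pics/c7.png

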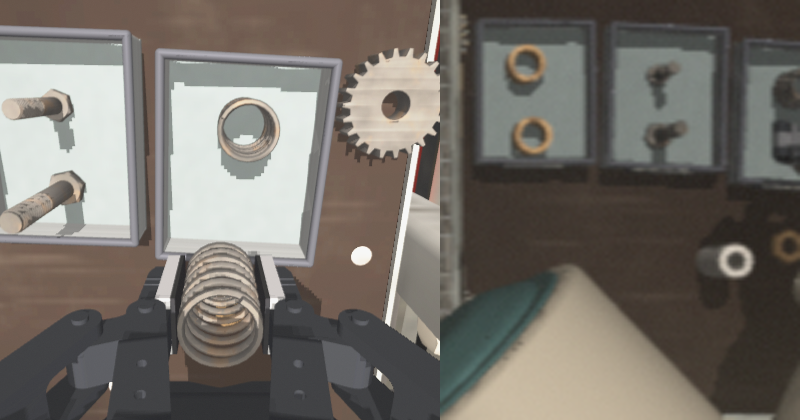

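The spring is held upright over its bin. The bolt and the bush stand in theirs. The arm came to rest about 8 mm short, so I let it settle while correcting.

```bash
python3 -m handwheel '[{"translation":[0,0,0],"angular":[0,0,0],"hand":1},{"translation":[0,0,0],"angular":[0,0,0],"hand":1},{"translation":[0,0,0],"angular":[0,0,0],"hand":1}]'
```

```text
clock: 14.07
position: [0.4928, -0.3997, 0.089]
ee_rot: [0.001, 1.0, 0.0, 0.001]
contact_force: [-0.2, -0.1, -0.4]
width: 0.0299
gripper_force: 49.6
```

```bash
python3 -m handwheel '[{"translation":[0.0065,0.0065,0],"angular":[0,0,0],"hand":1},{"translation":[0,0,0.02],"angular":[0,0,0],"hand":1},{"translation":[0,0,0.025],"angular":[0,0,0],"hand":1},{"translation":[0,0,0.018],"angular":[0,0,0],"hand":1},{"translation":[0,0,0.008],"angular":[0,0,0],"hand":1},{"translation":[0,0,0.0035],"angular":[0,0,0],"hand":1},{"translation":[0,0,0],"angular":[0,0,0],"hand":1},{"translation":[0,0,0],"angular":[0,0,0],"hand":1}]'
python3 -m handwheel '[{"translation":[0,0,0.0015],"angular":[0,0,0],"hand":1},{"translation":[0,0,0],"angular":[0,0,0],"hand":1},{"translation":[0,0,0],"angular":[0,0,0],"hand":1}]'
```

```text
clock: 14.73
position: [0.5, -0.4069, 0.0143]
ee_rot: [0.001, 1.0, 0.0, 0.001]
contact_force: [-0.2, 0.6, -0.3]
width: 0.0299
gripper_force: 49.6
clock: 14.98
position: [0.4995, -0.4065, 0.0126]
ee_rot: [0.001, 1.0, 0.0, 0.001]
contact_force: [0.1, 0.2, -0.4]
width: 0.0299
gripper_force: 49.6
```

```bash
python3 -m handwheel '[{"translation":[0,0,0.001],"angular":[0,0,0],"hand":1},{"translation":[0,0,0],"angular":[0,0,0],"hand":1},{"translation":[0,0,0],"angular":[0,0,0],"hand":0.85},{"translation":[0,0,0],"angular":[0,0,0],"hand":0.7},{"translation":[0,0,0],"angular":[0,0,0],"hand":0.6},{"translation":[0,0,0],"angular":[0,0,0],"hand":0.5},{"translation":[0,0,0],"angular":[0,0,0],"hand":0.5},{"translation":[0,0,-0.01],"angular":[0,0,0],"hand":0.5},{"translation":[0,0,-0.02],"angular":[0,0,0],"hand":0.5},{"translation":[0,0,-0.03],"angular":[0,0,0],"hand":0.5}]'
python3 -m handwheel '[{"translation":[0,0,-0.03],"angular":[0,0,0],"hand":0.5},{"translation":[0,0,-0.03],"angular":[0,0,0],"hand":0.5},{"translation":[0,0,-0.02],"angular":[0,0,0],"hand":0.5},{"translation":[-0.03,0.01,0],"angular":[0,0,0],"hand":0.5},{"translation":[-0.03,0.01,0],"angular":[0,0,0],"hand":0.5},{"translation":[-0.03,0.01,0],"angular":[0,0,0],"hand":0.5},{"translation":[0,0,0],"angular":[0,0,0],"hand":0.5},{"translation":[0,0,0],"angular":[0,0,0],"hand":0.5},{"translation":[0,0,0],"angular":[0,0,0],"hand":0.5}]'
python3 - <<'E'
from h import *
where(); snap('wrist','pics/w8.png'); snap('scene','pics/s8.png')
a=cv2.imread('pics/w8.png'); d=cv2.imread('pics/s8.png')[220:360,330:500]
cv2.imwrite('pics/c8.png',np.hstack([cv2.resize(a,(440,330)),cv2.resize(d,(360,330),interpolation=2)]))
E
```

```text
clock: 15.82
position: [0.4976, -0.4046, 0.0691]
ee_rot: [-0.002, 1.0, 0.0, -0.002]
contact_force: [0.0, 0.2, 0.6]
width: 0.0427
gripper_force: 0.0
clock: 16.57
position: [0.4096, -0.4363, 0.1514]
ee_rot: [0.0, 1.0, -0.0, 0.001]
contact_force: [0.1, -0.1, 0.6]
width: 0.0428
gripper_force: 0.0
t 16.57 p [ 0.4096 -0.4363  0.1514] x [ 1.    -0.     0.001] z [ 0.001 -0.    -1.   ] w 0.0428 F [ 0.1 -0.1  0.6] g 0.0
```

View pics/c8.png

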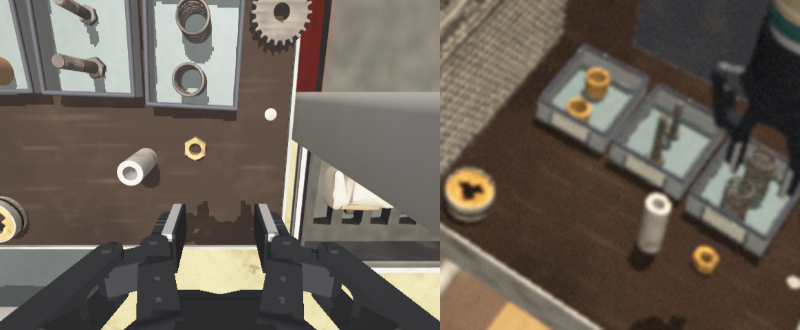

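The final view shows all three parts standing beside their samples, the bystanders unmoved and the gripper clear. Handing in.

```bash
python3 -c "
from rig import manip
print(manip.sign_off())"
```

```text
the job is handed in; nothing more can be done
None
```

I handed the job in at about 17 s: in the last pictures the spring, bolt and bush each stood upright in their own bin beside the sample and the other parts had not visibly moved, but sign-off returned no verdict.

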